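# Find the loose corner of the tube rack's plate and press its shim flat

## Task

The dark top plate of the tube cooling rack rocks on one of its four corners. With a fingertip, press on the plate's corners one after another until you find the one that gives, then press the orange shim tab of that corner flat and leave the other three tabs up. Last, press on that same corner of the plate again to check that it now stands firm, let go, and leave the tubes and everything else on the bench where they are: nothing is to be picked up.

Things in the scene. Friction and masses are not known exactly. Their poses are not given: they have to be found in the camera images.
- rack: tube cooling rack fixed to the bench: pale grey base 166 x 304 mm, 45 mm high at its two end shoulders, dark plate on top. Origin: centre of its underside, on the bench; its x axis is the short side, y the long side, z up. It stands turned by up to 25 degrees about the vertical.
- plate: dark top plate, 140 (x) x 200 (y) x 6 mm, top 66 mm above the bench; a captive screw at its centre stands 6 mm proud. Origin: centre of its underside; axes as the rack's. Level at rest. Three corners stand firm; one, not to be seen and different each time, has a 4 mm gap below its foot: 2 to 3 N dips it 4 mm to a stop (the opposite corner rises) and it springs back level when let go
- corner_1 (a point): place to press on the far left corner of the plate (seen from the robot): centre of the 19 mm ring mark on the plate's top, straight above that corner's foot, 20 mm from both plate edges
- corner_2 (a point): place to press on the far right corner of the plate (seen from the robot): centre of the 19 mm ring mark on the plate's top, straight above that corner's foot, 20 mm from both plate edges
- corner_3 (a point): place to press on the near right corner of the plate (seen from the robot): centre of the 19 mm ring mark on the plate's top, straight above that corner's foot, 20 mm from both plate edges
- corner_4 (a point): place to press on the near left corner of the plate (seen from the robot): centre of the 19 mm ring mark on the plate's top, straight above that corner's foot, 20 mm from both plate edges
- tab_1 (a point): press point on the orange shim tab of corner_1: middle of the ribbed part, upper face. The tab is a hinged lever 22 mm wide sticking out 50 mm past the plate's end, tilted up 14 degrees. The point lies 53 mm outward of the ring mark along the rack's y, 5 mm below the plate's top; 12 to 14 N pushes it down 9 mm, till the tab lies flat 52 mm above the bench. It stays where it is left
- shim_1 (a joint): angle of the orange shim tab of corner_1, rad: 0 to 0.03 = up, 0.25 = pressed flat. Its inner end lifts the support below that corner's foot: flat, it raises it by 4 mm, which just fills the gap of the loose corner, but would jack up a firm one and leave the plate crooked
- tab_2 (a point): press point on the orange shim tab of corner_2: middle of the ribbed part, upper face. The tab is a hinged lever 22 mm wide sticking out 50 mm past the plate's end, tilted up 14 degrees. The point lies 53 mm outward of the ring mark along the rack's y, 5 mm below the plate's top; 12 to 14 N pushes it down 9 mm, till the tab lies flat 52 mm above the bench. It stays where it is left
- shim_2 (a joint): angle of the orange shim tab of corner_2, rad: 0 to 0.03 = up, 0.25 = pressed flat. Its inner end lifts the support below that corner's foot: flat, it raises it by 4 mm, which just fills the gap of the loose corner, but would jack up a firm one and leave the plate crooked
- tab_3 (a point): press point on the orange shim tab of corner_3: middle of the ribbed part, upper face. The tab is a hinged lever 22 mm wide sticking out 50 mm past the plate's end, tilted up 14 degrees. The point lies 53 mm outward of the ring mark along the rack's y, 5 mm below the plate's top; 12 to 14 N pushes it down 9 mm, till the tab lies flat 52 mm above the bench. It stays where it is left
- shim_3 (a joint): angle of the orange shim tab of corner_3, rad: 0 to 0.03 = up, 0.25 = pressed flat. Its inner end lifts the support below that corner's foot: flat, it raises it by 4 mm, which just fills the gap of the loose corner, but would jack up a firm one and leave the plate crooked
- tab_4 (a point): press point on the orange shim tab of corner_4: middle of the ribbed part, upper face. The tab is a hinged lever 22 mm wide sticking out 50 mm past the plate's end, tilted up 14 degrees. The point lies 53 mm outward of the ring mark along the rack's y, 5 mm below the plate's top; 12 to 14 N pushes it down 9 mm, till the tab lies flat 52 mm above the bench. It stays where it is left
- shim_4 (a joint): angle of the orange shim tab of corner_4, rad: 0 to 0.03 = up, 0.25 = pressed flat. Its inner end lifts the support below that corner's foot: flat, it raises it by 4 mm, which just fills the gap of the loose corner, but would jack up a firm one and leave the plate crooked
- tube_1: bystander: small capped tube, white cap 14 mm wide, hanging loose by its rim in a hole of the plate, cap top 9 mm above the plate. Origin: bottom of the tube, 34 mm below the plate's top
- tube_2: bystander: small capped tube, blue cap 14 mm wide, hanging loose by its rim in a hole of the plate, cap top 9 mm above the plate. Origin: bottom of the tube, 34 mm below the plate's top
- tube_3: bystander: small capped tube, green cap 14 mm wide, hanging loose by its rim in a hole of the plate, cap top 9 mm above the plate. Origin: bottom of the tube, 34 mm below the plate's top
- tip_box: bystander: grey box of green pipette tips, loose, 88 x 124 x 60 mm, beside one end of the rack. Origin: centre of its underside
- orange_box: bystander: orange tip box with clear lid, loose, 106 x 146 x 94 mm. Origin: centre of its underside
- beaker: bystander: glass beaker, 90 mm wide, 125 mm high, with three pipettes standing up to 260 mm high in it, loose. Origin: centre of its underside
- reagent: bystander: amber bottle, loose, 52 mm wide, 105 mm high. Origin: centre of its underside

How it is judged:
By the outcome, as a careful person would: the job done as asked, in the order asked, and still so for the second after the job is handed in, with the robot touching nothing.
It also fails if it takes over 61 s, if anything falls off the work surface, if the arm or the gripper's body presses on something with over 40 N, if the wrist force passes 120 N, or if a joint passes its speed limit or range.

## Robot

A 6-joint arm with a two-finger parallel gripper is mounted at the origin on the work surface. World frame = base frame: x ahead of the robot, y to its left, z up, the work surface at z = 0. Lengths are in m, angles in rad, forces in N, time in s.
With the tool pointing down it reaches from about 0.275 to 0.725 m from the base axis. Payload 15.9 kg.
Tool frame: the origin (TCP) lies on the centre line of the jaws, within the pads' length; the fingertips stand r.finger_overhang ahead of it and the grasp point (between the pads) lies 8 mm behind it (r.finger_overhang is the distance from the TCP to the fingertips, in m); z points along the fingers, y is the direction in which the jaws open and shut (so a half turn about z gives the same grasp; the last joint's range is limited). The gripper opens to 85 mm and grips with 20 to 120 N. Pads are 22 mm wide; open, the fingers measure 114 mm over their backs; the gripper's body (76 mm by 85 mm) begins 54 mm behind the grasp point. The pads swing forward as they close: fully open they stand 13 mm farther back than shut.
Start: joints at [1.128, 0.213, -0.034, 1.323, 0, 1.571], TCP at [0.214, 0.452, 0.242] pointing down, gripper open.
Joint ranges: [-2.98, 2.98], [-0.74, 1.72], [-1.14, 1.35], [-2.1, 2.04], [-1.57, 1.44], [-3.14, 3.14]. Speed limits (rad/s): [1.89, 1.89, 2.39, 2.57, 3.14, 3.14].

## Interface

Orientations are given as a unit quaternion [x, y, z, w].
In Python, from station import r, cams gives the robot as it stands. The module is installed in compiled form; this text tells all that it offers.
- The arm moves only by the shell command python3 -m inch 'ROWS' [FORCE]. ROWS is JSON, a list of rows, each a list of 5 numbers: the shift along the tool's x, y, z in m, then the turn about the tool's z in rad, then the finger opening in m, from 0 to 0.0854. In form: [[x, y, z, roll, jaw], ...]. A call has 1 to 20 rows; each row shifts and turns the commanded pose from where the row before left it, along the tool's axes as they then stand; what a row does not reach is not made up. A row lasts 1/12 s, in which the tool goes at most 41.7 mm and 7.16 degrees, less where a joint would pass 70% of its speed; a pose out of reach is approached as far as the arm can. A call with a gripper value outside its range is refused whole. The fingers move at their own pace and stop on an object; FORCE is the grip in N (left out, the last holds). Time passes only in rows, so rows that do not move let the fingers close. It gives the time, the measured TCP pose, the force and the opening at its end, in the units of the state.
- r.get_state(): the state, without advancing time (a new reading comes with each control period).
- cams.camera(name): name is "scene" or "side" or "wrist"; returns the picture (420x560x3 uint8, blue, green, red); there is no depth.
- cams.camera_info(name): a dict with "fovy" (degrees; the focal length in pixels is half the picture's height over the tangent of half this angle, whatever the lens; pixels are square), "cx", "cy" (the principal point, pixels), "R" (3x3) and "t" (3): a world point X has camera coordinates R X + t. Camera axes: x right, y down, z forward; pixel columns grow to the right and rows downward; lengths in m; the calibration is good to about 2 mm. A picture is of the moment at which its call begins: read the wrist's pose just before it. camera_info takes no time and is no camera call; for the wrist camera it gives the pose at the moment of the call.
- r.hand_in(): hands the job in, once; it reports no verdict.
The state is a dict: "clock": time; "qpos": joint angles; "joint_vel": joint speeds; "joint_torque": joint torques, N m; "position": TCP position; "tcp_rot": TCP orientation; "wrist_force": force on the tool from outside, world axes, zero at the start; "moment": the same for the moment, N m; "grip_width": finger opening in m.
Only numpy, scipy, OpenCV 4.12 (cv2) and the standard library are available. Lean on these libraries where they do the work, as an engineer would, in place of code of your own. Each camera call takes 0.05 s, during which the arm holds its last target.

## Working session

There is one attempt and no reset: what is moved stays moved. The work goes in short steps, Python scripts to look and compute and a shell command to move; the robot and the scene stay as the last step left them, time stands still between calls to the robot, and variables do not carry over. Pictures are saved under pics/ and viewed, and the job is handed in when it is done.

```bash
mkdir -p pics
python3 - <<'E'
from station import r,cams
import cv2
s=r.get_state();print(s, r.finger_overhang)
for n in("scene","side","wrist"):
    cv2.imwrite(f"pics/{n}0.png",cams.camera(n)); i=cams.camera_info(n); print(n,i)
E
```

```text
{'clock': 0.0, 'qpos': array([ 1.12799244e+00,  2.13347808e-01, -3.50308116e-02,  1.32350241e+00,
       -2.92191834e-05,  1.57082428e+00]), 'joint_vel': array([ 0.00015127, -0.00198644, -0.00121592,  0.00175321, -0.00259919,
        0.00077868]), 'joint_torque': array([ 5.18932138e-03, -6.86162853e+01,  4.87118626e+01,  1.74416421e-02,
        2.51667734e-04, -2.59765159e-05]), 'position': array([0.21410961, 0.45148686, 0.24183155]), 'tcp_rot': array([ 2.19611154e-01,  9.75587334e-01, -5.32320761e-04, -1.04838215e-04]), 'wrist_force': array([-0.17925778,  0.12012854, -0.22057877]), 'moment': array([0.01938285, 0.01468816, 0.05550594]), 'grip_width': 0.08544182704855054} 0.011
scene {'fovy': 55.55447999092237, 'cx': 275.6736052994866, 'cy': 213.5301104073413, 'R': array([[-0.33393896,  0.94253245,  0.01083266],
       [ 0.62246219,  0.22913912, -0.74835559],
       [-0.70783161, -0.24316217, -0.6632093 ]]), 't': array([ 0.14556864, -0.28507627,  1.44563623])}
side {'fovy': 52.47737411575286, 'cx': 283.1455547523368, 'cy': 211.5832214243374, 'R': array([[ 0.87284358, -0.48748748, -0.02236159],
       [-0.31151732, -0.521327  , -0.7944653 ],
       [ 0.37563419,  0.70040996, -0.60689772]]), 't': array([-0.45635531,  0.22960998,  0.82716126])}
wrist {'fovy': 63.4541842063841, 'cx': 280.95221516251263, 'cy': 208.7818876336341, 'R': array([[ 4.29026667e-01,  9.03291813e-01,  1.39565301e-04],
       [ 8.54131115e-01, -4.05727613e-01,  3.25338504e-01],
       [ 2.93932233e-01, -1.39459687e-01, -9.45597609e-01]]), 't': array([-0.49987017, -0.04187002,  0.38062494])}
```

View pics/scene0.png

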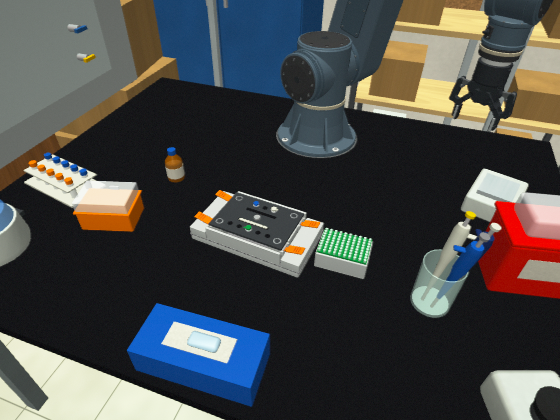

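View pics/side0.png

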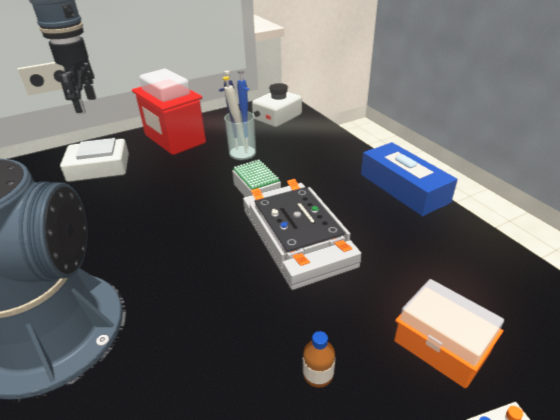

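View pics/wrist0.png

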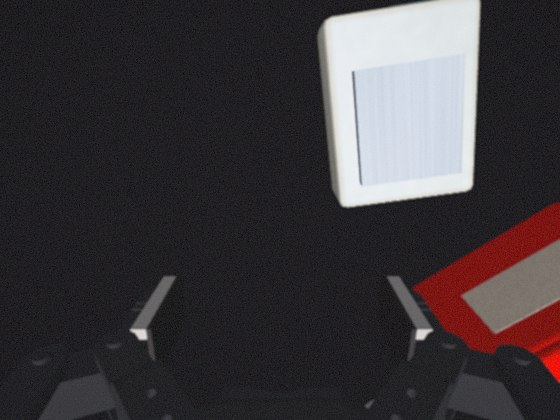

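The scene view shows the rack at about (258,230), with tabs near (222,196), (205,217), (312,225) and (295,250). The tip box sits at its +y end. In the side view the rack is at (300,228). I'll measure the tabs next.

```bash
cat > h.py <<'E'
import numpy as np,cv2
from station import r,cams
def ray(info,u,v,z,h=420):
    f=h/2/np.tan(np.radians(info['fovy'])/2)
    d=np.array([(u-info['cx'])/f,(v-info['cy'])/f,1.])
    R,t=np.array(info['R']),np.array(info['t'])
    c=-R.T@t; w=R.T@d
    return c+w*(z-c[2])/w[2]
def proj(info,X,h=420):
    f=h/2/np.tan(np.radians(info['fovy'])/2)
    p=np.array(info['R'])@np.array(X)+np.array(info['t'])
    return info['cx']+f*p[0]/p[2], info['cy']+f*p[1]/p[2]
E
python3 - <<'E'
from h import *
for n in("scene","side"):
    im=cv2.imread(f"pics/{n}0.png"); hsv=cv2.cvtColor(im,cv2.COLOR_BGR2HSV)
    m=cv2.inRange(hsv,(5,150,150),(20,255,255))
    k,l,st,c=cv2.connectedComponentsWithStats(m)
    i=cams.camera_info(n)
    for j in range(1,k):
        if st[j,4]>25: print(n,st[j],c[j].round(1),ray(i,*c[j],0.058).round(4))
    x=(180,170,150,120) if n=="scene" else (220,160,160,140)
    cv2.imwrite(f"pics/{n}0z.png",cv2.resize(im[x[1]:x[1]+x[3],x[0]:x[0]+x[2]],None,fx=4,fy=4,interpolation=cv2.INTER_CUBIC))
E
```

```text
scene [167 156  11   9  55] [172.1 161.3] [ 0.4009 -0.346   0.058 ]
scene [ 28 160   9   7  45] [ 32.1 163. ] [ 0.5541 -0.7321  0.058 ]
scene [ 37 165   8   6  36] [ 40.6 167.4] [ 0.5634 -0.6915  0.058 ]
scene [ 46 169   7   7  38] [ 49.4 171.6] [ 0.5716 -0.6516  0.058 ]
scene [ 55 173   8   7  41] [ 58.5 175.8] [ 0.579  -0.6123  0.058 ]
scene [ 64 177   8   8  42] [ 67.8 180.4] [ 0.5873 -0.5725  0.058 ]
scene [  73  190   68   41 1002] [106.4 219.2] [ 0.6861 -0.3672  0.058 ]
scene [215 190  17  11  92] [223.2 195.1] [ 0.4952 -0.1316  0.058 ]
scene [194 211  19  13 115] [203.1 217.2] [ 0.5949 -0.1415  0.058 ]
scene [301 220  19   8 106] [310.2 223.6] [0.5233 0.1229 0.058 ]
scene [284 245  21  10 127] [294.4 249.4] [0.6221 0.1122 0.058 ]
side [287 179  12  11  89] [292.8 183.8] [0.6203 0.1201 0.058 ]
side [251 188  12  12  85] [256.7 193.5] [0.5199 0.1292 0.058 ]
side [335 240  17  12 101] [342.8 245.5] [ 0.5921 -0.1414  0.058 ]
side [293 253  16  12 110] [300.5 258.7] [ 0.4928 -0.1304  0.058 ]
side [ 395  314  108   74 2079] [439.8 354.1] [ 0.5736 -0.4395  0.058 ]
side [306 347  28  20 407] [320.  356.3] [ 0.4013 -0.3447  0.058 ]
side [507 406  16  14 176] [514.5 413.1] [ 0.5941 -0.5649  0.058 ]
```

View pics/side0z.png

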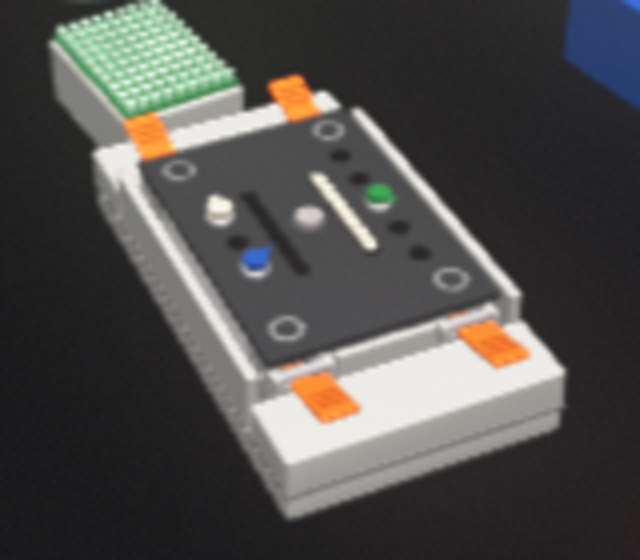

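View pics/scene0z.png

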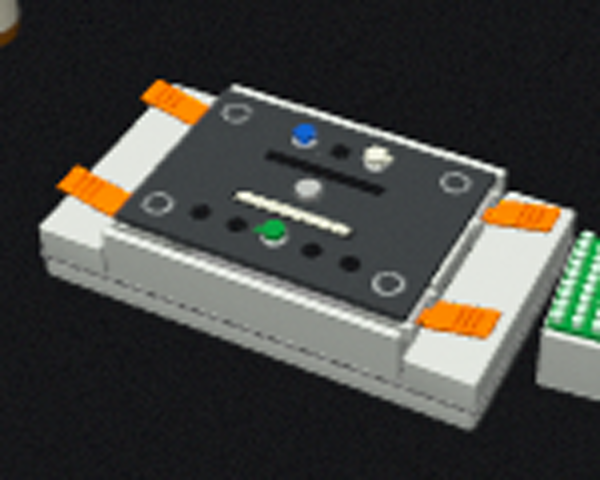

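Run:
```python
from h import *
P={'side':{4:(180,170),1:(328,130),2:(451,279),3:(286,328)},'scene':{3:(236,112),4:(455,182),2:(157,203),1:(388,284)}}
off={'side':(220,160),'scene':(180,170)}
for n in P:
    i=cams.camera_info(n); o=off[n]; X={}
    for k,(u,v) in sorted(P[n].items()):
        X[k]=ray(i,o[0]+(u+.5)/4-.5,o[1]+(v+.5)/4-.5,0.066); print(n,k,X[k].round(4))
    d=lambda a,b:np.linalg.norm(X[a]-X[b]).round(4)
    print(np.mean(list(X.values()),0),d(1,2),d(3,4),d(1,4),d(2,3), np.degrees(np.arctan2(-(X[1]-X[2]+X[4]-X[3])[0],(X[1]-X[2]+X[4]-X[3])[1])))
print('beaker',ray(cams.camera_info('scene'),432,300,0),ray(cams.camera_info('side'),242,150,0))
```

```text
side 1 [0.6143 0.066  0.066 ]
side 2 [ 0.5978 -0.0932  0.066 ]
side 3 [ 0.4984 -0.082   0.066 ]
side 4 [0.5154 0.0759 0.066 ]
[ 0.55647415 -0.00831006  0.066     ] 0.16 0.1588 0.0993 0.1 -6.031857213597651
scene 1 [0.6168 0.0657 0.066 ]
scene 2 [ 0.5995 -0.094   0.066 ]
scene 3 [ 0.4996 -0.0835  0.066 ]
scene 4 [0.516  0.0756 0.066 ]
[ 0.55798788 -0.00905505  0.066     ] 0.1607 0.16 0.1012 0.1005 -6.033316938564204
beaker [0.61191004 0.43914787 0.        ] [0.62206119 0.45029824 0.        ]
```

```bash
python3 -m inch '[[-0.0317,-0.0168,0,0,0],[-0.0317,-0.0168,0,0,0],[-0.0317,-0.0168,0,0,0],[-0.0317,-0.0168,0,0,0],[-0.0317,-0.0168,0,0,0],[-0.0317,-0.0168,0,0,0],[-0.0317,-0.0168,0,0,0],[-0.0317,-0.0168,0,0,0],[-0.0317,-0.0168,0,0,0],[-0.0317,-0.0168,0,0,0],[-0.0317,-0.0168,0,0,0],[-0.0317,-0.0168,0,0,0],[-0.0317,-0.0168,0,0,0],[-0.0317,-0.0168,0,0,0],[-0.0317,-0.0168,0,0,0],[-0.0317,-0.0168,0,0,0]]'
```

```text
clock: 1.48
position: [0.558, -0.0102, 0.2421]
tcp_rot: [0.22, 0.976, -0.0, -0.0]
wrist_force: [-0.2, 1.1, 0.2]
grip_width: -0.0002
```

```bash
python3 -m inch '[[0,0,0,0.1233,0],[0,0,0,0.1233,0],[0,0,0,0.1233,0],[0,0,0,0.1233,0],[0,0,0,0.1233,0],[0,0,0,0.1233,0],[0,0,0,0.1233,0],[0,0,0,0.1233,0],[0,0,0,0.1233,0],[0,0,0,0.1233,0],[0,0,0,0,0]]'
python3 - <<'E'
from h import *
from scipy.spatial.transform import Rotation as Ro
s=r.get_state();R=Ro.from_quat(s['tcp_rot']).as_matrix();print(R.round(4),s['position'],s['wrist_force'])
i=cams.camera_info('wrist');im=cams.camera('wrist');cv2.imwrite('pics/w1.png',im)
ex=np.array([np.cos(np.radians(-6.03)),np.sin(np.radians(-6.03)),0]);ey=np.array([-ex[1],ex[0],0]);c=np.array([.5572,-.0087,0.066])
for k,(a,b) in {1:(1,1),2:(1,-1),3:(-1,-1),4:(-1,1)}.items():
    p=c+.05*a*ex+.08*b*ey;t=c+.05*a*ex+.133*b*ey;t[2]=.061
    d=R.T@(p-s['position']);print(k,p.round(4),'tool shift',d.round(4),proj(i,p),'tab',t.round(4),proj(i,t))
E
```

```text
clock: 2.4
position: [0.5572, -0.0084, 0.242]
tcp_rot: [0.745, 0.667, -0.0, -0.0]
wrist_force: [-0.3, -0.0, -0.3]
grip_width: 0.0
[[ 1.112e-01  9.938e-01 -6.000e-04]
 [ 9.938e-01 -1.112e-01  0.000e+00]
 [-0.000e+00 -6.000e-04 -1.000e+00]] [ 0.55719051 -0.00842763  0.24203805] [-0.30521014 -0.01975126 -0.27874262]
1 [0.6153 0.0656 0.066 ] tool shift [0.08   0.0496 0.176 ] (np.float64(338.56684672167455), np.float64(96.956209834453)) tab [0.6209 0.1183 0.061 ] (np.float64(340.7143679698094), np.float64(29.128181474275493))
2 [ 0.5985 -0.0935  0.066 ] tool shift [-0.08    0.0506  0.176 ] (np.float64(330.9305007213759), np.float64(263.1203237578851)) tab [ 0.593  -0.1462  0.061 ] (np.float64(328.27307291850366), np.float64(304.8302993441718))
3 [ 0.4991 -0.083   0.066 ] tool shift [-0.0806 -0.0494  0.1761] (np.float64(232.32687901932383), np.float64(263.65634332742036)) tab [ 0.4935 -0.1357  0.061 ] (np.float64(235.58028849810742), np.float64(305.29477630754855))
4 [0.5159 0.0761 0.066 ] tool shift [ 0.0794 -0.0503  0.1761] (np.float64(222.41631731157267), np.float64(97.78435176425651)) tab [0.5214 0.1288 0.061 ] (np.float64(219.3730135033808), np.float64(30.077229889561295))
```

View pics/w1.png

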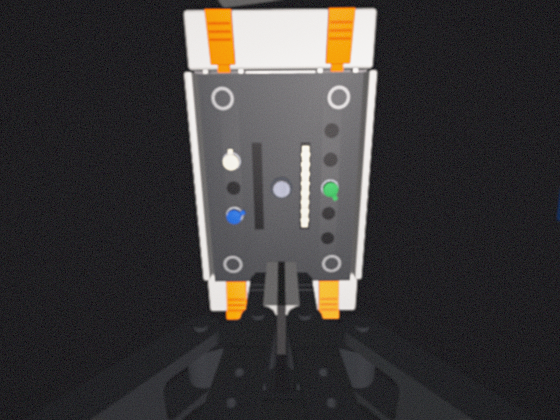

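The predicted ring pixels match the wrist image to about 1 px. I'll press corner 1 first.

```bash
python3 -m inch '[[0.027,0.0166,0.02,0,0],[0.027,0.0166,0.03,0,0],[0.026,0.0166,0.03,0,0],[0,0,0.03,0,0],[0,0,0.03,0,0],[0,0,0.015,0,0],[0,0,0,0,0],[0,0,0,0,0]]'; python3 -m inch '[[0,0,0.003,0,0],[0,0,0.002,0,0],[0,0,0.002,0,0],[0,0,0,0,0]]';python3 -m inch '[[0,0,0.001,0,0],[0,0,0,0,0]]'
```

```text
clock: 3.12
position: [0.6133, 0.064, 0.0894]
tcp_rot: [0.742, 0.67, -0.001, -0.0]
wrist_force: [0.6, -0.2, -0.0]
grip_width: -0.0
clock: 3.45
position: [0.614, 0.0639, 0.083]
tcp_rot: [0.743, 0.669, 0.0, 0.0]
wrist_force: [0.4, -1.0, 0.4]
grip_width: -0.0001
clock: 3.62
position: [0.6138, 0.064, 0.0818]
tcp_rot: [0.743, 0.669, 0.0, 0.0]
wrist_force: [-0.6, 0.0, 0.5]
grip_width: 0.0002
```

```bash
for i in 1; do python3 -m inch '[[0.001,0.0015,0.002,0,0],[0,0,0,0,0]]'; python3 -m inch '[[0,0,0.001,0,0],[0,0,0,0,0]]'; python3 -m inch '[[0,0,0.001,0,0],[0,0,0,0,0]]'; python3 -m inch '[[0,0,0.001,0,0],[0,0,0,0,0]]';done
```

```text
clock: 3.78
position: [0.6155, 0.065, 0.0794]
tcp_rot: [0.743, 0.669, 0.0, -0.0]
wrist_force: [-0.2, -0.7, 0.6]
grip_width: 0.0003
clock: 3.95
position: [0.6153, 0.0649, 0.0784]
tcp_rot: [0.743, 0.669, -0.0, -0.0]
wrist_force: [-0.9, -0.0, -0.1]
grip_width: -0.0002
clock: 4.12
position: [0.6153, 0.0648, 0.0774]
tcp_rot: [0.743, 0.669, -0.0, -0.0]
wrist_force: [-0.1, 0.5, -0.8]
grip_width: -0.0001
clock: 4.28
position: [0.6154, 0.0649, 0.0766]
tcp_rot: [0.743, 0.669, 0.0, 0.0]
wrist_force: [0.0, 0.4, -0.1]
grip_width: -0.0
```

```bash
for i in 1; do python3 -m inch '[[0,0,0.001,0,0],[0,0,0,0,0]]'; python3 -m inch '[[0,0,0.001,0,0],[0,0,0,0,0]]'; python3 -m inch '[[0,0,0.001,0,0],[0,0,0,0,0]]';done
```

```text
clock: 4.45
position: [0.6155, 0.0649, 0.0756]
tcp_rot: [0.743, 0.669, 0.0, 0.0]
wrist_force: [0.2, 0.9, 2.8]
grip_width: -0.0002
clock: 4.62
position: [0.6155, 0.0649, 0.0747]
tcp_rot: [0.743, 0.669, 0.0, 0.0]
wrist_force: [0.8, 0.8, 3.8]
grip_width: -0.0001
clock: 4.78
position: [0.6156, 0.0649, 0.0737]
tcp_rot: [0.743, 0.669, 0.0, 0.0]
wrist_force: [0.4, -0.0, 4.5]
grip_width: 0.0001
```

```bash
for i in 1; do python3 -m inch '[[0,0,0.001,0,0],[0,0,0,0,0]]'; python3 -m inch '[[0,0,0.001,0,0],[0,0,0,0,0]]'; python3 -c "
from h import *
for n in ('side','wrist','scene'): cv2.imwrite(f'pics/{n}_c1.png',cams.camera(n))
im=cv2.imread('pics/side_c1.png')[160:300,220:380];cv2.imwrite('pics/side_c1z.png',cv2.resize(im,None,fx=4,fy=4,interpolation=cv2.INTER_CUBIC))
print(r.get_state()['wrist_force'],r.get_state()['position'])
";done
```

```text
clock: 4.95
position: [0.6156, 0.0649, 0.0732]
tcp_rot: [0.743, 0.669, 0.0, 0.0]
wrist_force: [-2.4, 0.3, 10.8]
grip_width: -0.0002
clock: 5.12
position: [0.6157, 0.0649, 0.073]
tcp_rot: [0.743, 0.669, 0.001, 0.0]
wrist_force: [-6.2, 0.5, 21.1]
grip_width: -0.0001
[-5.65940971 -0.1290652  21.24415214] [0.61572381 0.06492979 0.07295179]
```

View pics/side_c1z.png

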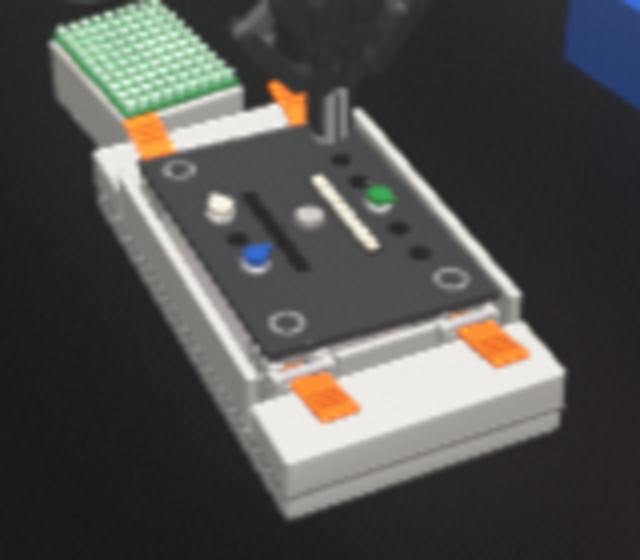

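View pics/wrist_c1.png

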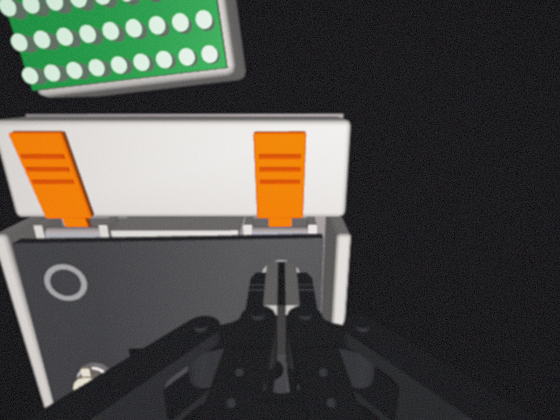

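Side view: the far-corner ring (3) rose from row 328 to 322 (zoomed), while the fingertip dipped corner 1 by about 4 mm at 3–4.5 N, then hit a hard stop at 21 N. The loose corner is corner 1, so I'll press tab 1.

```bash
python3 -m inch '[[0,0,-0.005,0,0],[0,0,-0.015,0,0],[0,0,-0.02,0,0],[0.018,0,0,0,0],[0.018,0,0,0,0],[0.018,0,0,0,0],[0,0,0,0,0],[0,0,0,0,0]]'
python3 - <<'E'
from h import *
s=r.get_state();print(s['position'],s['wrist_force'])
i=cams.camera_info('wrist');cv2.imwrite('pics/w2.png',cams.camera('wrist'))
im=cams.camera('side')[160:300,220:380];cv2.imwrite('pics/s2.png',cv2.resize(im,None,fx=4,fy=4,interpolation=cv2.INTER_CUBIC))
E
```

```text
clock: 5.93
position: [0.6207, 0.1191, 0.1112]
tcp_rot: [0.743, 0.67, -0.0, -0.0]
wrist_force: [-0.5, -0.1, 0.9]
grip_width: -0.0002
[0.62073958 0.11912072 0.11118954] [-0.52635894 -0.1326751   0.90065069]
```

View pics/s2.png

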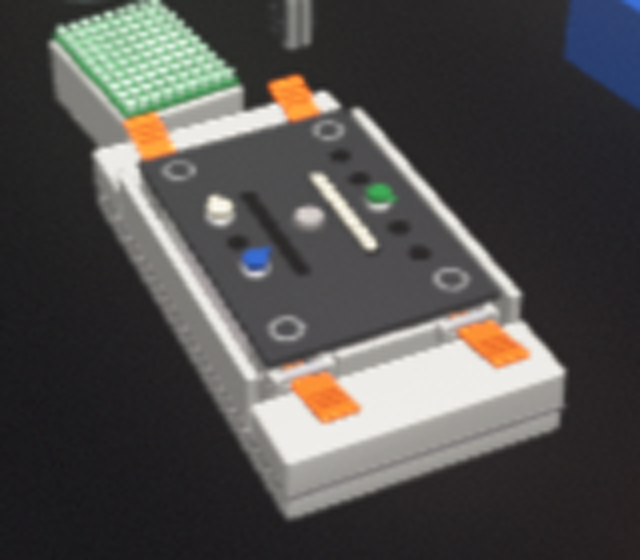

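View pics/w2.png

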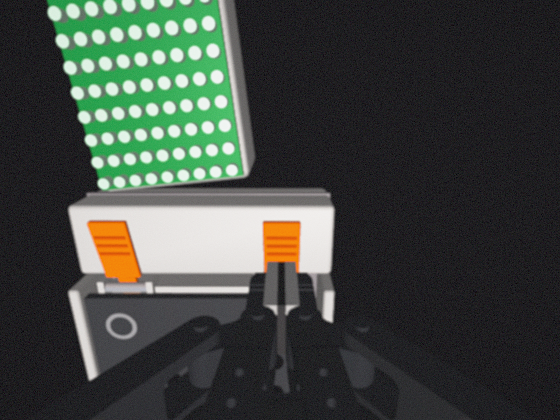

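The plate is back level, with ring 3 at row 328. The fingertip is above tab 1 (wrist image column 281), clear of the tip box. Descending now.

```bash
python3 -m inch '[[0,0,0.018,0,0],[0,0,0.012,0,0],[0,0,0.005,0,0],[0,0,0,0,0],[0,0,0,0,0]]'; python3 -m inch '[[0,0,0.0015,0,0],[0,0,0.0015,0,0],[0,0,0.0015,0,0],[0,0,0,0,0]]';python3 -m inch '[[0,0,0.0015,0,0],[0,0,0.0015,0,0],[0,0,0,0,0]]'; python3 -m inch '[[0,0,0.001,0,0],[0,0,0.001,0,0],[0,0,0,0,0]]'
```

```text
clock: 6.45
position: [0.621, 0.1181, 0.0769]
tcp_rot: [0.743, 0.669, -0.0, -0.0]
wrist_force: [0.5, 0.1, 0.5]
grip_width: -0.0002
clock: 6.78
position: [0.6216, 0.1187, 0.0729]
tcp_rot: [0.743, 0.669, 0.001, 0.0]
wrist_force: [-0.9, -0.3, 6.2]
grip_width: -0.0001
clock: 7.03
position: [0.6217, 0.1193, 0.0701]
tcp_rot: [0.743, 0.669, 0.001, 0.0]
wrist_force: [-1.2, 3.7, 8.1]
grip_width: 0.0001
clock: 7.28
position: [0.6217, 0.1195, 0.0683]
tcp_rot: [0.743, 0.669, 0.001, -0.0]
wrist_force: [-1.4, 5.5, 9.3]
grip_width: -0.0001
```

```bash
python3 -m inch '[[0,0,0.0015,0,0],[0,0,0.0015,0,0],[0,0,0,0,0]]'; python3 -m inch '[[0,0,0.001,0,0],[0,0,0.001,0,0],[0,0,0,0,0]]'; python3 -m inch '[[0,0,0.001,0,0],[0,0,0,0,0]]'
```

```text
clock: 7.53
position: [0.6218, 0.1198, 0.0653]
tcp_rot: [0.743, 0.669, 0.002, -0.0]
wrist_force: [-0.6, 5.4, 8.5]
grip_width: -0.0001
clock: 7.78
position: [0.6218, 0.1198, 0.0634]
tcp_rot: [0.743, 0.669, 0.002, -0.0]
wrist_force: [-1.1, 4.8, 7.6]
grip_width: 0.0
clock: 7.95
position: [0.6219, 0.1198, 0.0627]
tcp_rot: [0.743, 0.669, 0.002, -0.0]
wrist_force: [-2.3, 7.4, 13.4]
grip_width: 0.0002
```

```bash
python3 -m inch '[[0,0,0.001,0,0],[0,0,0,0,0]]'; python3 -m inch '[[0,0,0.001,0,0],[0,0,0,0,0]]'
```

```text
clock: 8.12
position: [0.622, 0.1198, 0.0624]
tcp_rot: [0.743, 0.669, 0.002, 0.0]
wrist_force: [-5.9, 6.9, 21.8]
grip_width: 0.0002
clock: 8.28
position: [0.6221, 0.1198, 0.0621]
tcp_rot: [0.743, 0.669, 0.002, 0.0]
wrist_force: [-9.1, 6.0, 30.6]
grip_width: -0.0001
```

The tab is at its hard stop (force rising steeply at a 51–52 mm tip height). I'll lift off, return above corner 1 and look.

```bash
python3 -m inch '[[0,0,-0.004,0,0],[0,0,-0.015,0,0],[0,0,-0.03,0,0],[-0.018,0,0,0,0],[-0.018,0,0,0,0],[-0.018,0,0,0,0],[0,0,0,0,0],[0,0,0,0,0]]'
python3 - <<'E'
from h import *
s=r.get_state();print(s['position'],s['wrist_force'])
cv2.imwrite('pics/w3.png',cams.camera('wrist'))
im=cams.camera('side')[160:300,220:380];cv2.imwrite('pics/s3.png',cv2.resize(im,None,fx=4,fy=4,interpolation=cv2.INTER_CUBIC))
E
```

```text
clock: 8.95
position: [0.6155, 0.0642, 0.1084]
tcp_rot: [0.744, 0.669, 0.0, 0.0]
wrist_force: [0.6, 0.3, 0.3]
grip_width: -0.0003
[0.61545204 0.06423015 0.10840837] [0.62702827 0.29810815 0.33201089]
```

View pics/s3.png

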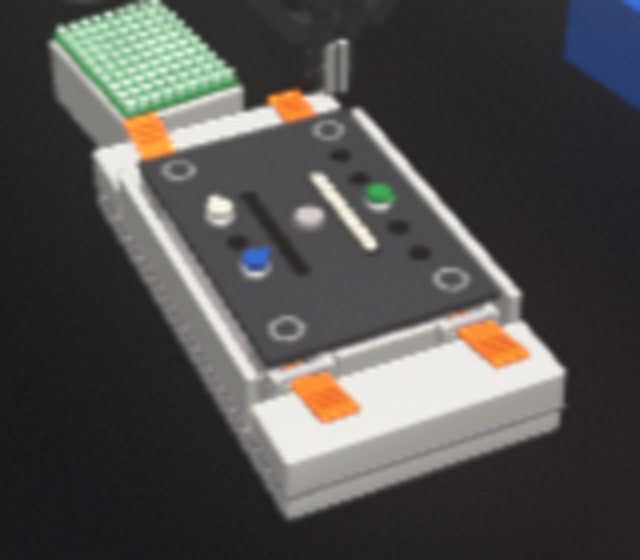

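View pics/w3.png

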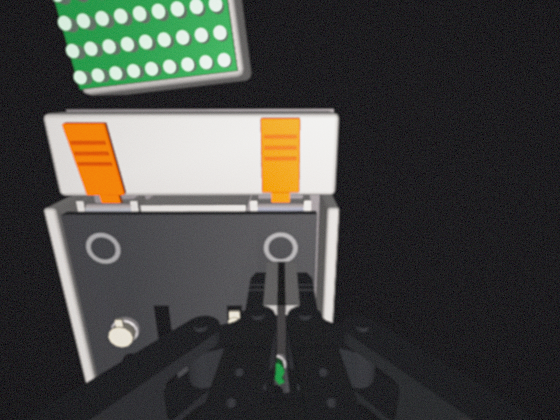

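Tab 1 now lies flat (zoomed side view, around (291,105), visibly shorter than before). The other tabs are up and the plate is level. Next I'll press corner 1 again.

```bash
python3 -m inch '[[0.001,0,0.015,0,0],[0,0,0.01,0,0],[0,0,0.004,0,0],[0,0,0,0,0],[0,0,0,0,0]]'; python3 -m inch '[[0,0,0.001,0,0],[0,0,0.001,0,0],[0,0,0,0,0]]'; python3 -m inch '[[0,0,0.001,0,0],[0,0,0,0,0]]'; python3 -m inch '[[0,0,0.001,0,0],[0,0,0,0,0]]'
```

```text
clock: 9.47
position: [0.6153, 0.0661, 0.0791]
tcp_rot: [0.743, 0.669, -0.0, -0.0]
wrist_force: [1.3, 0.2, 0.1]
grip_width: 0.0001
clock: 9.72
position: [0.6156, 0.0658, 0.0773]
tcp_rot: [0.743, 0.669, 0.0, 0.0]
wrist_force: [0.0, -0.2, 0.1]
grip_width: -0.0001
clock: 9.88
position: [0.6157, 0.0659, 0.0768]
tcp_rot: [0.743, 0.669, 0.0, 0.0]
wrist_force: [-3.6, 0.3, 8.1]
grip_width: 0.0
clock: 10.05
position: [0.6158, 0.0659, 0.0764]
tcp_rot: [0.743, 0.669, 0.001, 0.0]
wrist_force: [-6.4, 0.7, 16.0]
grip_width: -0.0001
```

It's firm: 16 N with under 1 mm of travel, where before the stop it dipped 4 mm. Holding briefly, then letting go.

```bash
python3 -m inch '[[0,0,0,0,0],[0,0,0,0,0],[0,0,0,0,0]]'; python3 -m inch '[[0,0,-0.005,0,0],[0,0,-0.02,0,0],[0,0,-0.035,0,0],[0,0,-0.035,0,0],[0,0,-0.035,0,0],[-0.025,-0.02,-0.02,0,0],[-0.025,-0.02,0,0,0],[-0.03,-0.01,0,0,0],[0,0,0,0,0],[0,0,0,0,0],[0,0,0,0,0]]'
python3 - <<'E'
from h import *
s=r.get_state();print(s['position'],s['wrist_force'])
cv2.imwrite('pics/w4.png',cams.camera('wrist'))
cv2.imwrite('pics/sc4.png',cams.camera('scene'))
im=cams.camera('side')[160:300,220:380];cv2.imwrite('pics/s4.png',cv2.resize(im,None,fx=4,fy=4,interpolation=cv2.INTER_CUBIC))
E
```

```text
clock: 10.3
position: [0.6158, 0.0659, 0.0765]
tcp_rot: [0.743, 0.669, 0.001, 0.0]
wrist_force: [-5.8, 0.5, 16.4]
grip_width: -0.0002
clock: 11.22
position: [0.5576, -0.0084, 0.2253]
tcp_rot: [0.743, 0.669, 0.0, 0.0]
wrist_force: [-0.7, -0.1, -0.3]
grip_width: -0.0
[ 0.5575871  -0.00837826  0.22532093] [-0.65119151 -0.13951909 -0.3466676 ]
```

View pics/s4.png

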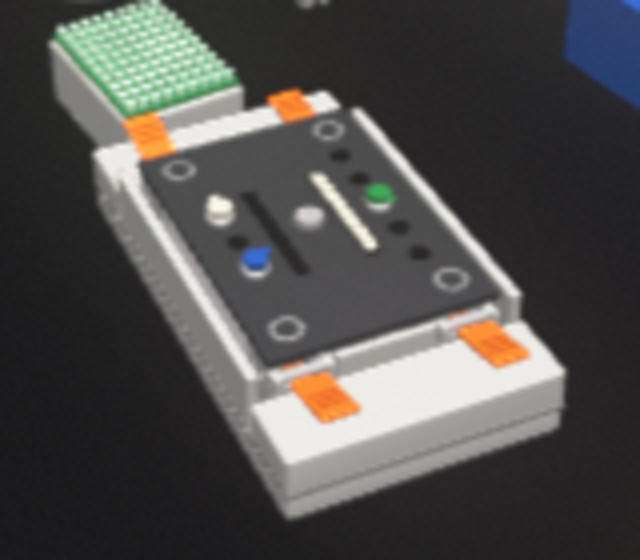

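View pics/w4.png

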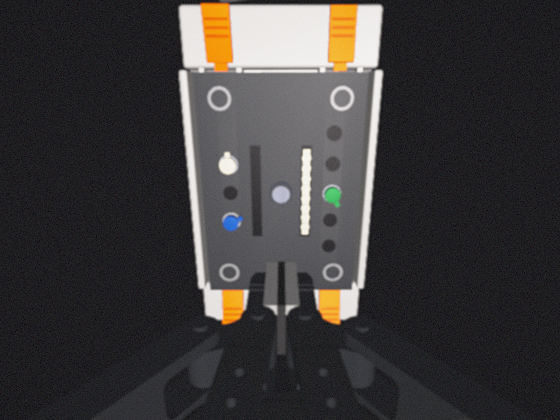

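View pics/sc4.png

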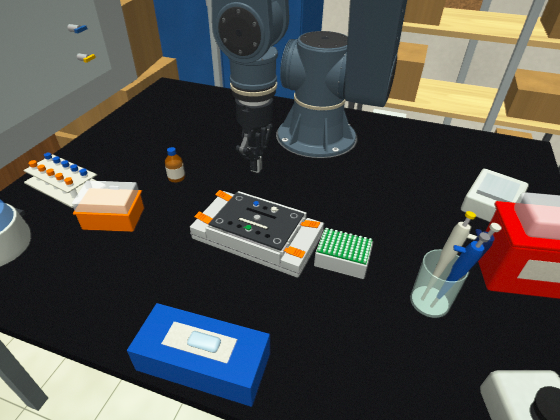

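The plate is level, tab 1 is flat and the other three are up. The tubes and bystanders are unmoved, and the robot is clear.

```bash
python3 -c "
from station import r
print(r.hand_in())"
```

```text
the job is handed in; nothing more can be done
None
```

The loose corner was corner 1 (far left). Its shim tab is now pressed flat and the corner stands firm. I handed the job in after about 11 s on the robot's clock.

- **Finding the corner:** Corner 1, the first one I pressed, dipped about 4 mm at roughly 3–4.5 N and then hit a hard stop. The ring on the opposite corner rose in the side view, and the plate sprang back level when released. I did not press the other three corners. The 3–4.5 N is a little above the 2–3 N you gave.
- **Pressing the tab:** I pressed tab 1 down to its stop, with the fingertip about 51–52 mm above the bench and a peak of about 31 N. After I lifted off, the pictures showed it still flat, with the other three tabs up.
- **Checking again:** Corner 1 held about 16 N with less than 1 mm of travel. I then let go and raised the arm clear, to a fingertip height of about 0.21 m.
- **Final state:** The last pictures show the plate level, and the tubes and everything else on the bench look unmoved. The shim angle cannot be read directly, so I judged it from the tab's height at the stop and the pictures. No check failed.

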